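# Find the concealed catch and release the battery drawer

## Robot

A 7-joint arm with a two-finger parallel gripper is mounted at the origin on a cart in front of the work surface, level with it; the furniture and walls round the work are solid. World frame = base frame: x ahead of the robot, y to its left, z up, the work surface at z = 0. Lengths are in mm, angles in degrees, forces in N, time in s.
With the tool pointing down it reaches from about 400 to 925 mm from the base axis. Payload 4.1 kg.
Tool frame: the origin (TCP) lies on the centre line of the jaws, within the pads' length; the fingertips stand ahead of it and the grasp point (between the pads) lies 3 mm ahead of it (env.finger_overhang is the z of the fingertips in the tool frame, in mm); z points along the fingers, y is the line along which they close (so a half turn about z gives the same grasp; the last joint's range is limited). The gripper opens to 85 mm and grips with 20 to 120 N. Pads are 22 mm wide; open, the fingers measure 114 mm over their backs; the gripper's body (76 mm by 85 mm) begins 54 mm behind the grasp point. The pads swing forward as they close: fully open they stand 13 mm farther back than shut.
Start: joints at [67.093, 22.827, 2.584, 88.041, -1.071, 69.15, -2.905], TCP at [192.621, -620.836, 253.347] pointing down, gripper open.
Joint ranges: [-161.44, 161.44], [-28.35, 127.94], [-78.24, 83.42], [0, 140.83], [-78.03, 258.03], [13.02, 114.36], [-168.23, 168.23]. Speed limits (degrees/s): [147.25, 147.25, 180, 180, 180, 180, 180].

## Interface

Orientations are given as a 3x3 rotation matrix whose columns are the frame's x, y, z axes.
In Python, from plant import env gives the robot as it stands. The module is installed in compiled form; this text tells all that it offers.
- The arm moves only by the tool arm_command, never from a script. Its argument "targets" is a list of rows, each a list of 4 numbers: the shift along the tool's x, y, z in mm, then the turn about the tool's z in degrees. A call has 1 to 20 rows; each row is the pose to reach, as a shift and turn from the pose commanded when the call began, along the tool's axes at that moment; what a row does not reach only later rows make up. A row lasts 1/8 s, in which the tool goes at most 62.5 mm and 10.7 degrees, less where a joint would pass 70% of its speed; a pose out of reach is approached as far as the arm can. A call with a gripper value outside its range is refused whole. "hand" is the closure in counts, from 0 (fully open) to 255 (shut), set as the call begins (left out, the last holds). The fingers move at their own pace and stop on an object; "force" is the grip in N (left out, the last holds). Time passes only in rows, so rows that repeat a pose let the fingers close. It gives the time, the measured TCP pose, the force, the opening and the grip force at its end, in the units of the state.
- env.read_state(): the state, without advancing time (a new reading comes with each control period).
- env.camera(name): name is "scene" or "top" or "wrist"; returns the picture (384x512x3 uint8, red, green, blue); there is no depth.
- env.calibration(name): a dict with "fovy" (degrees; the focal length in pixels is half the picture's height over the tangent of half this angle, whatever the lens; pixels are square), "cx", "cy" (the principal point, pixels), "view" (4x4, takes a point from world to camera coordinates). Camera axes: x right, y down, z forward; pixel columns grow to the right and rows downward; lengths in mm; the calibration is good to about 2 mm. A picture is of the moment at which its call begins: read the wrist's pose just before it. calibration takes no time and is no camera call; for the wrist camera it gives the pose at the moment of the call.
- env.sign_off(): hands the job in; it is judged then, once.
The state is a dict: "time": time; "q": joint angles; "dq": joint speeds; "tau": joint torques, N m; "position": TCP position; "eef_rot": TCP orientation; "ft_force": force on the tool from outside, world axes, zero at the start; "wrist_torque": the same for the moment, N m; "opening": finger opening in mm; "grip_force": force on a finger pad.
Only numpy, scipy, OpenCV 4.12 (cv2) and the standard library are available. Lean on these libraries where they do the work, as an engineer would, in place of code of your own. Each camera call takes 0.05 s, during which the arm holds its last target. There are 200 camera calls.

## Task

Release the battery drawer of the grey battery unit: one of the six identical square caps sunk in its flat top panel is the hidden catch button, the others are rigid blanks. Feel gently from cap to cap with the fingertips until you find the one that gives, press it so that the drawer springs open at the front, then let go and leave the drawer open. Nothing is to be picked up, and the things standing around must stay where they are.

Things in the scene. Friction and masses are not known exactly. Their poses are not given: they have to be found in the camera images.
- battery_unit: grey box-shaped battery unit, 130 mm (its x) by 180 mm (its y) by 62 mm high, fixed to the worktop. Origin: centre of its underside, on the worktop; z up; its front, with the battery drawer, faces its -x (roughly towards the robot)
- panel (a point): centre of the unit's flat top panel (62 mm above the worktop), axes as the unit's. Six square recesses hold identical-looking caps, 44 x 44 mm, faces 2 mm below the panel; cap centres at x = -27 and +27 mm, y = -54, 0 and +54 mm from this point. Five caps are rigid blanks, any one may be the catch button
- catch (a joint): travel of the catch button (one of the caps), m: 0 up, 0.005 fully pressed. A spring button: it gives from about 2 N, is fully down at about 5 N and comes back up when released; about 3 mm or more lets the drawer go. Which cap it is shows only while that cap is pressed
- battery_drawer (a joint): travel of the battery drawer in the front of the unit, m: 0 shut (flush, no handle), 0.028 sprung fully open towards the unit's -x. A spring throws it open by itself when the catch is pressed
- cell_a: clear square cuvette, 28 x 28 x 66 mm, standing beside the unit's -y side; loose, a bystander. Origin: centre of its underside
- cell_b: clear square cuvette, 28 x 28 x 66 mm, standing beside the unit's +y side; loose, a bystander. Origin: centre of its underside
- reagent_0: small white dropper bottle with an orange cap, 28 mm across, 74 mm tall, standing beside the unit's +y side; loose, a bystander. Origin: centre of its underside
- lab_marker: white marker pen with a red cap, 135 mm long, lying to the robot's left of the unit; loose, a bystander. Origin: centre of its underside
- snips: small red-handled snips, 125 mm long, lying to the robot's right of the unit; loose, a bystander. Origin: centre of its underside
- forceps: steel forceps, 119 mm long, lying to the robot's right of the unit; loose, a bystander. Origin: centre of its underside
Things that resemble listed ones, but are neither listed nor needed, are in the scene too. What is shaped like the battery_unit but orange is not meant.

How it is judged (in metres and radians):
On the way:
1. the catch button is pressed at least 2.5 mm down (value of joint catch above 0.0025 m).
At the end, for the whole second after the job is handed in: the battery drawer stands open by more than 20 mm and the catch button has come back up to within 1.5 mm (value of joint battery_drawer above 0.02 m and value of joint catch below 0.0015 m); the robot touches nothing.
It fails at once if a finger presses on anything with more than 45 N (contact force between the fingers and anything else above 45 N).
It fails at once if a bystander (cuvette, dropper bottle, marker, snips, forceps) is lifted or moved by more than 20 mm (distance of any of cell_a, cell_b, reagent_0, lab_marker, snips, forceps from where it was at the start of the episode above 0.02 m).
It also fails if it takes over 58 s, if anything falls off the work surface, if the arm or the gripper's body presses on something with over 40 N, if the wrist force passes 120 N, or if a joint passes its speed limit or range.

## Working session

There is one attempt and no reset: what is moved stays moved. The work goes in short steps, Python scripts to look and compute and a tool call to move; the robot and the scene stay as the last step left them, time stands still between calls to the robot, and variables do not carry over. Pictures are saved under pics/ and viewed, at most 10 in all, crops included, and the job is handed in when it is done.

Besides the shell and the picture viewer there is one more tool, called after "Call:" as name(argument=value, ...) on one line, values as JSON. arm_command: Moves the arm, as the interface text tells. Its arguments: {"type":"object","properties":{"targets":{"type":"array"},"hand":{"type":"number"},"force":{"type":"number"}},"required":["targets"]}

```bash
mkdir -p pics; python3 - <<'E'
from plant import env
import cv2,numpy as np
s=env.read_state();print(s['time'],s['position'],s['eef_rot'],s['ft_force'],s['opening'],env.finger_overhang)
for n in('scene','top'):
    c=env.calibration(n);print(n,c)
    cv2.imwrite(f'pics/{n}0.png',env.camera(n)[:,:,::-1])
E
```

```text
0.0 [ 192.43728308 -620.25566543  252.27205671] [[ 9.55075861e-01  2.96360652e-01 -6.81248222e-04]
 [ 2.96361412e-01 -9.55074172e-01  1.79987221e-03]
 [-1.17231281e-04 -1.92091018e-03 -9.99998148e-01]] [-0.28617967  0.48224446 -1.45202197] 85.47112000560377 22.0
scene {'fovy': 56.157976298796925, 'cx': 255.85997757173925, 'cy': 195.32648875746645, 'view': array([[-7.03465638e-01, -7.10706616e-01,  5.67468458e-03,
         2.09841988e+02],
       [-4.45389886e-01,  4.34601884e-01, -7.82782889e-01,
         3.48577475e+02],
       [ 5.53862749e-01, -5.53188312e-01, -6.22269031e-01,
         7.78118603e+02],
       [ 0.00000000e+00,  0.00000000e+00,  0.00000000e+00,
         1.00000000e+00]])}
top {'fovy': 45.95199767303344, 'cx': 260.3678085921115, 'cy': 189.6989522290869, 'view': array([[-1.34839316e-01, -9.90851931e-01, -5.55064462e-03,
        -1.54529198e+02],
       [-8.57169138e-01,  1.19453693e-01, -5.00990902e-01,
         4.79507970e+02],
       [ 4.97070848e-01, -6.27954292e-02, -8.65434750e-01,
         1.43457635e+03],
       [ 0.00000000e+00,  0.00000000e+00,  0.00000000e+00,
         1.00000000e+00]])}
```

View pics/top0.png

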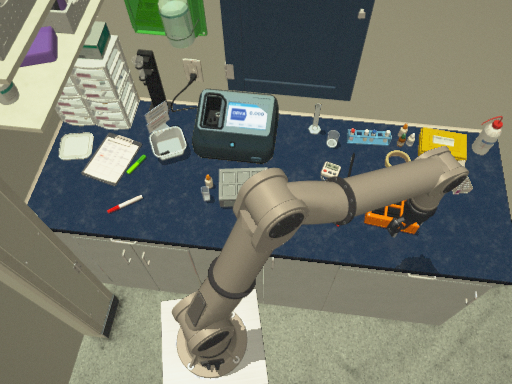

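View pics/scene0.png

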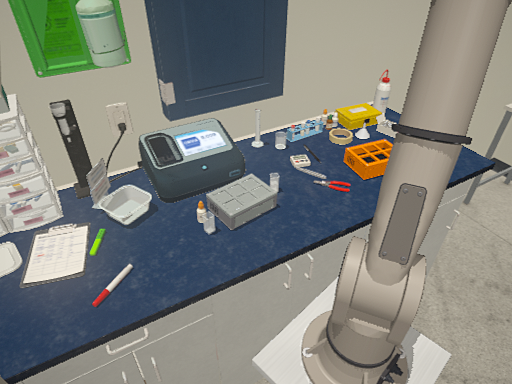

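The grey unit shows in the scene view around (240,200), with a bottle and cuvette at (207,218) to its left and a cuvette at (274,183) to its right. In the top view the arm partly hides it at (240,187). I'll enlarge the scene crop.

```bash
python3 - <<'E'
import cv2
im=cv2.imread('pics/scene0.png')[160:250,185:295]
cv2.imwrite('pics/crop.png',cv2.resize(im,None,fx=7,fy=6.5,interpolation=cv2.INTER_CUBIC))
E
```

```text
(no output)
```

View pics/crop.png

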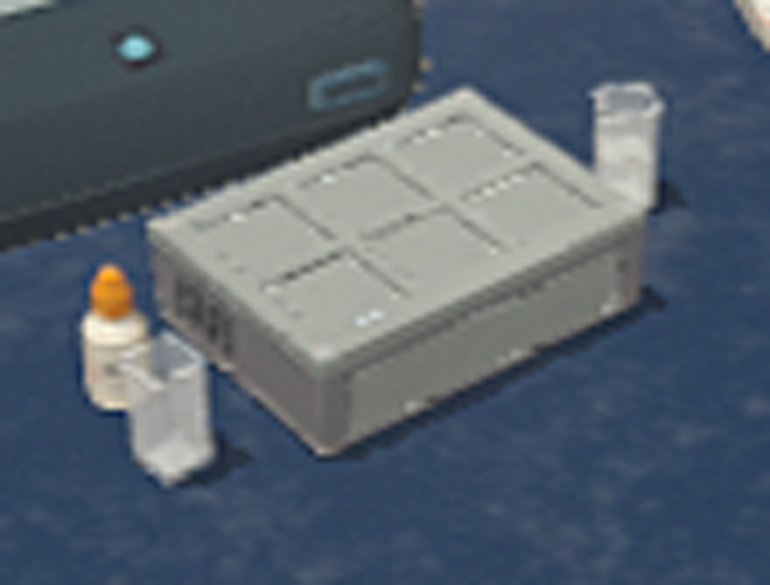

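The crop shows the top-panel corners at crop pixels (150,228), (465,88), (645,212) and (325,358). I'll cast these to z=62.

```bash
cat > h.py <<'E'
from plant import env
import numpy as np
def ray(n,uv,z):
    c=env.calibration(n);f=192/np.tan(np.radians(c['fovy']/2));R=c['view'][:3,:3];t=c['view'][:3,3]
    o=-R.T@t;d=R.T@np.array([(uv[0]-c['cx'])/f,(uv[1]-c['cy'])/f,1]);return o+d*(z-o[2])/d[2]
def fit(model,pts):
    m=np.array(model,float);p=np.array(pts)[:,:2];mc,pc=m.mean(0),p.mean(0)
    U,_,V=np.linalg.svd((m-mc).T@(p-pc));R=V.T@np.diag([1,np.linalg.det(V.T@U.T)])@U.T
    t=pc-R@mc;return R,t,p-(m@R.T+t)
E
python3 - <<'E'
from h import *
C=[(150,228),(465,88),(645,212),(325,358)]
M=[(-65,90),(65,90),(65,-90),(-65,-90)]
P=[ray('scene',((x+.5)/7-.5+185,(y+.5)/6.5-.5+160),62) for x,y in C]
print(np.round(P,1))
# scene order: which corner is which
for k in range(4):
    R,t,e=fit(np.roll(M,k,axis=0),P);print(k,t,np.degrees(np.arctan2(R[1,0],R[0,0])),np.abs(e).max())
s=env.read_state();print(s['q'])
E
```

```text
[[ 599.9  -80.4   62. ]
 [ 586.1 -261.4   62. ]
 [ 455.1 -246.6   62. ]
 [ 475.8  -73.8   62. ]]
0 [ 529.21335574 -165.5555944 ] -95.18865327416027 30.363783519176593
1 [ 529.21335574 -165.5555944 ] 174.68892762406423 3.841213714610319
2 [ 529.21335574 -165.5555944 ] 84.81134672583974 30.363783519176593
3 [ 529.21335574 -165.5555944 ] -5.311072375935747 3.841213714610319
[67.09227695 22.86867227  2.58042781 88.10705828 -1.07291425 69.1513656
 -2.90424027]
```

Call:
arm_command(targets=[[20, -14, 0, 1], [55, -40, 0, 3], [95, -69, 0, 5], [135, -98, 0, 7], [175, -128, 0, 9], [215, -157, 0, 11], [255, -186, 0, 13], [295, -216, 0, 15], [335, -245, 0, 17], [375, -274, 0, 19], [410, -300, 0, 20.5], [440, -322, 0, 22], [456, -334, 0, 22.5], [456, -334, 0, 22.5], [456, -334, 0, 22.5]], hand=255, force=20)

```text
time: 1.98
position: [528.3, -168.0, 253.0]
eef_rot: [[0.996, -0.093, -0.001], [-0.093, -0.996, -0.001], [-0.001, 0.001, -1.0]]
ft_force: [-0.0, -1.2, -0.0]
opening: 0.1
grip_force: 0.0
```

```bash
python3 - <<'E'
from h import *
import cv2
s=env.read_state();print(s['time'],s['position'],s['eef_rot'][:,0],s['ft_force'],s['opening'])
c=env.calibration('wrist');np.savez('w1.npz',**c)
a=env.camera('wrist')[:,:,::-1];cv2.imwrite('pics/w1.png',a)
E
```

```text
1.975 [ 528.26375241 -167.99230162  252.95247411] [ 0.99566274 -0.09302953 -0.00110224] [-0.03721045 -1.19741172 -0.00321108] 0.14143451686626504
```

View pics/w1.png

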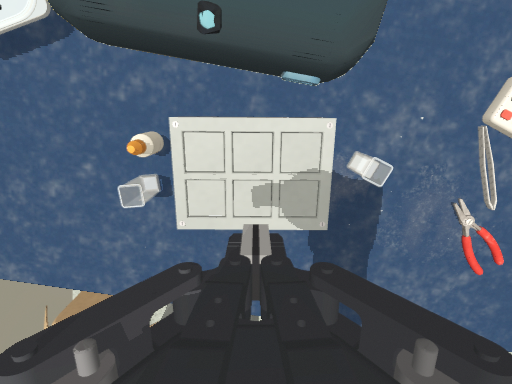

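The wrist view shows the panel with corners at about (169,117), (336,117), (329,231) and (177,230). The fingertips are at (256,228).

```bash
python3 - <<'E'
from h import *
C=[(169.5,117),(335.5,117.5),(329,231),(177,230)]
M=[(65,90),(65,-90),(-65,-90),(-65,90)]
P=[ray('wrist',c,62) for c in C];print(np.round(P,1))
R,t,e=fit(M,P);print(t,np.degrees(np.arctan2(R[1,0],R[0,0])),np.round(e,1))
caps=[ray('wrist',c,60) for c in [(205,153),(252,153),(301,153),(206,198),(254,198),(301,198)]]
R,t,e=fit([(27,54),(27,0),(27,-54),(-27,54),(-27,0),(-27,-54)],caps);print(t,np.degrees(np.arctan2(R[1,0],R[0,0])),np.round(e,1))
s=env.read_state();T=s['eef_rot'];p=s['position']
for y in(54,0,-54):
  for x in(27,-27):
    w=R@[x,y]+t;d=T.T@(np.array([w[0],w[1],60+22])-p);print(x,y,np.round(d,1))
E
```

```text
[[ 598.7  -82.3   62. ]
 [ 581.2 -260.4   62. ]
 [ 449.1 -250.2   62. ]
 [ 467.7  -68.    62. ]]
[ 524.17020048 -165.22906596] -5.592701102684212 [[ 1.  -0.3]
 [ 1.1  0.7]
 [-1.6 -1.8]
 [-0.5  1.4]]
[ 524.89133972 -165.72225127] -5.1450620602685255 [[-0.3 -0.1]
 [-0.5  1.2]
 [-0.8  0.2]
 [ 1.   1.5]
 [ 0.5 -0.8]
 [ 0.1 -1.9]]
27 54 [ 23.4 -56.5 171. ]
-27 54 [-30.6 -56.3 171. ]
27 0 [ 23.6  -2.5 171. ]
-27 0 [-30.4  -2.3 171.1]
27 -54 [ 23.8  51.5 171.1]
-27 -54 [-30.2  51.7 171.1]
```

Call:
arm_command(targets=[[-5, 0, 20, 0], [-15, -1, 50, 0], [-25, -2, 85, 0], [-30, -2, 120, 0], [-30, -2, 145, 0], [-30, -2, 158, 0], [-30, -2, 164, 0], [-30, -2, 166, 0], [-30, -2, 167, 0], [-30, -2, 168, 0], [-30, -2, 168, 0]])

```text
time: 3.4
position: [499.7, -162.0, 85.6]
eef_rot: [[0.996, -0.092, 0.0], [-0.092, -0.996, -0.0], [0.001, 0.0, -1.0]]
ft_force: [-0.6, -0.2, -1.0]
opening: 0.2
grip_force: 0.0
```

Call:
arm_command(targets=[[0, 0, 0.5, 0], [0, 0, 1, 0], [0, 0, 1.5, 0], [0, 0, 2, 0], [0, 0, 2, 0]])

```text
time: 4.03
position: [499.4, -161.9, 83.2]
eef_rot: [[0.996, -0.092, -0.0], [-0.092, -0.996, -0.0], [-0.0, 0.0, -1.0]]
ft_force: [0.0, 0.1, -0.0]
opening: -0.0
grip_force: 0.0
```

Call:
arm_command(targets=[[0, 0, 0.5, 0], [0, 0, 1, 0], [0, 0, 1, 0]])

```text
time: 4.4
position: [499.4, -162.0, 82.3]
eef_rot: [[0.996, -0.092, -0.0], [-0.092, -0.996, -0.0], [-0.0, 0.0, -1.0]]
ft_force: [0.5, 0.1, 0.2]
opening: 0.1
grip_force: 0.0
```

Call:
arm_command(targets=[[0, 0, 0.5, 0], [0, 0, 1, 0], [0, 0, 1, 0]])

```text
time: 4.78
position: [499.5, -162.0, 82.1]
eef_rot: [[0.996, -0.092, -0.0], [-0.092, -0.996, -0.0], [-0.0, 0.0, -1.0]]
ft_force: [-2.7, 0.1, 6.6]
opening: 0.0
grip_force: 3.3
```

First cap (-27,0) is rigid, with contact at TCP z of about 82.1. I'll go on to (-27,-54).

Call:
arm_command(targets=[[0, 0, -4, 0], [0, 0, -8, 0], [-0.5, 20, -8, 0], [-0.5, 42, -8, 0], [-0.5, 54, -8, 0], [-0.5, 54, -8, 0], [-0.5, 54, -4, 0], [-0.5, 54, -2, 0], [-0.5, 54, -1, 0], [-0.5, 54, 0, 0], [-0.5, 54, 0.5, 0], [-0.5, 54, 0.5, 0]])

```text
time: 6.28
position: [494.0, -214.9, 82.1]
eef_rot: [[0.996, -0.091, -0.001], [-0.091, -0.996, 0.0], [-0.001, -0.0, -1.0]]
ft_force: [-3.1, 2.5, 10.0]
opening: 0.1
grip_force: 5.3
```

Rigid. Next is (27,-54).

Call:
arm_command(targets=[[0, 0, -4, 0], [0, 0, -8, 0], [20, 0, -8, 0], [42, 0, -8, 0], [54, 0, -8, 0], [54, 0, -8, 0], [54, 0, -4, 0], [54, 0, -2, 0], [54, 0, -1, 0], [54, 0, -0.5, 0], [54, 0, 0, 0], [54, 0, 0, 0]])

```text
time: 7.78
position: [546.8, -220.7, 82.1]
eef_rot: [[0.996, -0.092, -0.002], [-0.092, -0.996, -0.0], [-0.002, 0.0, -1.0]]
ft_force: [-5.3, 0.8, 10.4]
opening: 0.1
grip_force: 5.1
```

Rigid. Next is (27,0).

Call:
arm_command(targets=[[0, 0, -4, 0], [0, 0, -8, 0], [0, -20, -8, 0], [0, -42, -8, 0], [0, -54, -8, 0], [0, -54, -8, 0], [0, -54, -4, 0], [0, -54, -2, 0], [0, -54, -1, 0], [0, -54, -0.5, 0], [0, -54, 0, 0], [0, -54, 0, 0]])

```text
time: 9.28
position: [552.4, -167.9, 82.1]
eef_rot: [[0.996, -0.093, -0.001], [-0.093, -0.996, -0.001], [-0.001, 0.001, -1.0]]
ft_force: [-4.1, -0.4, 9.2]
opening: 0.1
grip_force: 5.0
```

Rigid. Next is (27,54).

Call:
arm_command(targets=[[0, 0, -4, 0], [0, 0, -8, 0], [0, -20, -8, 0], [0, -42, -8, 0], [0, -54, -8, 0], [0, -54, -8, 0], [0, -54, -4, 0], [0, -54, -2, 0], [0, -54, -1, 0], [0, -54, -0.5, 0], [0, -54, 0, 0], [0, -54, 0, 0]])

```text
time: 10.78
position: [557.3, -114.1, 82.1]
eef_rot: [[0.996, -0.093, -0.001], [-0.093, -0.996, -0.001], [-0.001, 0.001, -1.0]]
ft_force: [-3.4, -0.2, 9.8]
opening: 0.1
grip_force: 5.1
```

Rigid. The last one, (-27,54), should be the button, so I'll press it deeper.

Call:
arm_command(targets=[[0, 0, -4, 0], [0, 0, -8, 0], [-20, 0, -8, 0], [-42, 0, -8, 0], [-54, 0, -8, 0], [-54, 0, -8, 0], [-54, 0, -4, 0], [-54, 0, -2, 0], [-54, 0, -1, 0], [-54, 0, -0.5, 0], [-54, 0, 0, 0], [-54, 0, 0, 0]])

```text
time: 12.28
position: [504.4, -108.1, 81.1]
eef_rot: [[0.996, -0.092, 0.001], [-0.092, -0.996, -0.0], [0.001, 0.0, -1.0]]
ft_force: [-0.2, 0.9, 3.8]
opening: 0.1
grip_force: 2.0
```

It gives. Pressing further.

Call:
arm_command(targets=[[0, 0, 1, 0], [0, 0, 2, 0], [0, 0, 3, 0], [0, 0, 4, 0], [0, 0, 4, 0], [0, 0, 4, 0]])

```text
time: 13.02
position: [504.5, -108.1, 77.1]
eef_rot: [[0.996, -0.092, 0.001], [-0.092, -0.996, -0.0], [0.001, 0.0, -1.0]]
ft_force: [1.0, 0.7, 5.6]
opening: -0.2
grip_force: 2.7
```

Fully pressed, about 5 mm. Letting go and rising straight up.

Call:
arm_command(targets=[[0, 0, -4, 0], [0, 0, -15, 0], [0, 0, -40, 0], [0, 0, -80, 0], [0, 0, -120, 0], [0, 0, -150, 0], [0, 0, -170, 0], [0, 0, -175, 0], [0, 0, -175, 0], [0, 0, -175, 0]])

```text
time: 14.28
position: [503.0, -108.1, 250.5]
eef_rot: [[0.996, -0.092, -0.003], [-0.092, -0.996, 0.0], [-0.003, -0.0, -1.0]]
ft_force: [-0.0, 0.3, -0.8]
opening: 0.1
grip_force: 0.0
```

```bash
python3 - <<'E'
from h import *
import cv2
print(env.read_state()['ft_force'])
a=env.camera('scene')[:,:,::-1];w=env.camera('wrist')[:,:,::-1]
a=cv2.resize(a[150:260,180:300],(400,367),interpolation=cv2.INTER_CUBIC);w=cv2.resize(w[:300,80:420],(400,353))
cv2.imwrite('pics/end.png',np.hstack([a[:353],w]))
E
```

```text
[-0.04851772  0.3427048  -0.75966113]
```

View pics/end.png

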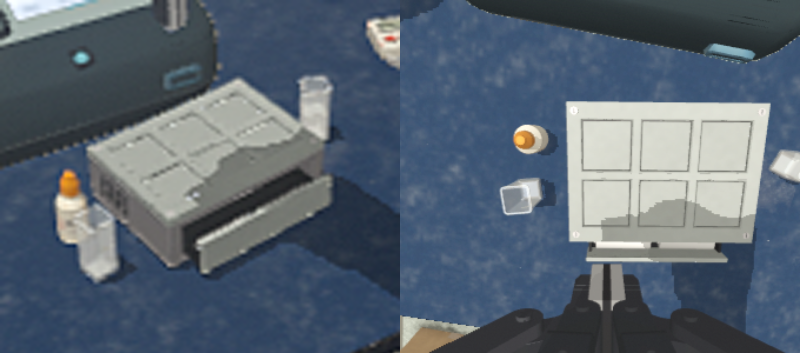

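The drawer stands open at the front, seen at (265,225) in the left half. The bystanders are undisturbed and the gripper is clear.

```bash
python3 -c "
from plant import env
print(env.sign_off())"
```

```text
the job is handed in; nothing more can be done
None
```

The catch was the cap at x = -27, y = +54 mm; I pressed it about 5 mm, the drawer sprang open and stayed open, no bystander visibly moved, and the job is handed in (no verdict was returned).

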